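Bench-check an interlocking rim deadlock

TASK

Check that this interlocking deadlock and its keeper lock together before they go to the customer. The bolt was left part thrown: turn the winged thumbturn right back to its stop to draw the pins in, slide the jamb piece along its track fully home against the door piece so that the keeper's rings mesh between the lock's knuckles, then turn the thumbturn all the way to throw the bolt through the rings. Leave it locked, do not knock the brass door knob beside the wings, and leave the loose things round it where they are.

Things in the scene. Friction and masses are not known exactly. Their poses are not given: they have to be found in the camera images.
- mockup: Wooden door-and-jamb mock-up, immovable. Base board 184 (x) x 250 (y) x 15 mm, covers x -76..108, y -195..55 mm. Origin: on the bench, under the thumbturn's axis; z up, +y from jamb piece to lock, +x to the door knob; yaw within 0.3 rad of the world. Grey lock case (x -64..36, y -40..43 mm, top 63 mm over the bench) on the door piece at the +y end (wood top 35 mm over the bench).
- door_edge (a point): Edge of the door piece that the jamb piece must meet: mock-up x -14, y -45, 25 mm over the bench. Two battens (tops 27 mm over the bench), 117 mm apart (centres), run from here to -y as the jamb's track: 1.5 mm play each side, open at the -y end, nothing in it but the jamb piece.
- knuckles (a point): Middle of the lock's three grey knuckles, 18 mm wide, which stand out of the case over the door edge to y -64.5 mm of the mock-up, 37 mm apart in x, 40 to 56 mm over the bench. Two 8 mm steel pins slide out of the first two toward +x, 24 mm at full throw. While they are out the jamb piece cannot get home.
- jamb: Jamb piece, loose, 0.25 to 0.5 kg: wooden block 104 (x) x 60 (y) x 20 mm lying in the track; on it a grey keeper (top 60 mm over the bench) with two 14 mm wide rings toward +y. Origin: centre of the block's underside; axes like the mock-up's. In the mock-up's frame: x -14, starts at y -110 to -140 mm; home, block touching the door edge, y -75 mm. 1 to 4 N slide it.
- jamb_back (a point): Middle of the block's flat wooden back (-y) face, which is 104 mm wide, 15 to 35 mm over the bench; 30 mm behind the jamb's origin. A push here toward the mock-up's +y slides it home. The base board's top (15 mm over the bench) goes on behind it.
- thumbturn (a joint): Angle of the brass winged thumbturn, axis vertical. 0: stop, pins drawn in, wings along the mock-up's x (one at the door knob, one toward the robot). 1.571: stop, fully thrown, wings along y. Grows clockwise seen from above: the -x wing goes to +y. Starts at 0.8 to 1.35. Stays where left; about 0.1 N m (4 N at a wing) turns it; 15.3 mm of pin travel per rad.
- turn_axis (a point): Point on the thumbturn's axis at mid height of the wings, 78 mm over the bench. Two upright ear-shaped wings, 7 mm thick, reach 34 mm to either side (68 mm tip to tip), 66.5 to 89.5 mm over the bench; the hub between them is 19 mm across. Just under them: case top (63 mm) and a flat rose (64.5 mm, 33 mm across).
- door_knob: Brass door knob fixed on the door piece, 72 mm from the thumbturn's axis toward +x. Origin: centre of its underside, 35 mm over the bench. Rose 66 mm across, 16 mm high; ball 54 mm across, 59 to 103 mm over the bench, 11 mm from the tip of a wing that points at it. Do not knock it.
- rim_cylinder: Bystander: brass rim lock cylinder, 35 mm across, 64 mm high, standing loose on the base board on the +x side of the track; origin under its centre.
- screwdriver: Bystander: yellow screwdriver, 180 mm long, 24 mm thick, lying loose along the +y end of the mock-up; origin under its middle.
- oil_bottle: Bystander: white oil bottle with red nozzle, 43 mm across, 127 mm high, standing loose beyond the screwdriver; origin under its centre.
- pin_vial: Bystander: amber vial with white cap, 40 mm across, 70 mm high, standing loose beyond the screwdriver; origin under its centre.
- padlock: Bystander: brass padlock, 72 x 47 x 20 mm, lying loose near the bench's front edge, far on the robot's left; origin under its middle.
- keys: Bystander: bunch of keys, about 100 x 120 x 8 mm, lying loose near the front edge on the robot's right; origin under its middle.

How it is judged:
On the way, in this order (a step that is already met when the one before it is completed fails the run):
1. the thumbturn is turned right back to its stop, so that the pins are drawn in (value of joint thumbturn below 0.12 rad), for 0.2 s.
2. the jamb piece is slid home against the door piece, its rings between the lock's knuckles (y of jamb in the frame of mockup above -0.078 m), for 0.2 s.
At the end, for the whole second after the job is handed in: the thumbturn stands fully thrown (within 0.12 rad of its stop) and still, and the jamb piece lies flat in its track, at rest and home (within 3.5 mm of the door piece), so that the pins stand through the keeper's rings (value of joint thumbturn above 1.45 rad and y of jamb in the frame of mockup above -0.0785 m and angle between jamb's own z axis and vertical below 0.06 rad and linear speed of jamb below 0.02 m/s and velocity of joint thumbturn below 0.1 rad/s); the robot touches nothing.
It fails at once if the robot knocks the door knob (contact force between any of the fingers, the arm and door_knob above 5 N).
It fails at once if a bystander is shifted by more than 25 mm (distance of any of rim_cylinder, screwdriver, oil_bottle, pin_vial, padlock, keys from where it was at the start of the episode above 0.025 m).
It fails at once if a standing bystander is tipped (angle between any of rim_cylinder, oil_bottle, pin_vial's own z axis and vertical above 0.5 rad).
It also fails if it takes over 48 s, if anything falls off the work surface, if the arm or the gripper's body presses on something with over 40 N, if the wrist force passes 120 N, or if a joint passes its speed limit or range.

ROBOT

A 6-joint arm with a two-finger parallel gripper is mounted at the origin on a cart in front of the work surface, level with it; the furniture and walls round the work are solid. World frame = base frame: x ahead of the robot, y to its left, z up, the work surface at z = 0. Lengths are in m, angles in rad, forces in N, time in s.
With the tool pointing down it reaches from about 0.35 to 0.975 m from the base axis. Payload 4.9 kg.
Tool frame: the origin (TCP) lies at the very end of the fingers, on their centre line; the grasp point (between the pads) lies 19 mm behind it; y points along the fingers, z is the direction in which the jaws open and shut, and the axes are right-handed (so a half turn about y gives the same grasp; the last joint's range is limited). The gripper opens to 85 mm and grips with 20 to 120 N. Pads are 22 mm wide; open, the fingers measure 114 mm over their backs; the gripper's body (76 mm by 85 mm) begins 54 mm behind the grasp point. The pads swing forward as they close: fully open they stand 13 mm farther back than shut.
Start: joints at [1.081, 0.053, 1.613, -0, 1.476, -0.119], TCP at [0.226, 0.583, 0.231] pointing down, gripper open.
Joint ranges: [-3.01, 3.01], [-1.01, 2.22], [0.06, 2.58], [-1.02, 4.17], [0.09, 2.62], [-3.14, 3.14]. Speed limits (rad/s): [2.57, 2.57, 3.14, 3.14, 3.14, 3.14].

INTERFACE

Orientations are given as a rotation vector (axis times angle).
In Python, from station import ctrl gives the robot as it stands.
- The arm moves only by the tool arm_command, never from a script. Its argument "steps" is a list of rows, each a list of 3 entries, a list of its own where there are three numbers: the shift along the tool's x, y, z in m, then the turn, a rotation vector about the tool's x, y, z in degrees, then the opening, from 0 (shut) to 1 (fully open). In form: [[[dx, dy, dz], [ax, ay, az], gripper], ...]. A call has 1 to 5 rows; each row is the pose to reach, as a shift and turn from the pose measured when the call began, along the tool's axes at that moment; what a row does not reach only later rows make up. A row lasts 1/10 s, in which the tool goes at most 50 mm and 8.59 degrees, less where a joint would pass 70% of its speed; a pose out of reach is approached as far as the arm can. A call with a gripper value outside its range is refused whole. The fingers move at their own pace and stop on an object; "force" is the grip in N (left out, the last holds). Time passes only in rows, so rows that repeat a pose let the fingers close. It gives the time, the measured TCP pose, the force and the opening at its end, in the units of the state.
- ctrl.get_obs(): the state, without advancing time (a new reading comes with each control period).
- ctrl.get_image(name): name is "scene" or "top" or "wrist"; returns a dict with "img" (400x640x3 uint8, red, green, blue), "camera_matrix" (3x3 intrinsics, pixels), "world_from_camera" (4x4, takes a point from camera to world coordinates). Camera axes: x right, y up, looking along -z (the intrinsics and any distortion apply to the point x, -y, -z); pixel columns grow to the right and rows downward; lengths in m; the calibration is good to about 2 mm. The wrist camera is an equidistant fisheye: a pixel r from the principal point sees the ray r / f radians off the axis. A picture is of the moment at which its call begins. There is no depth.
- ctrl.finish_job(): hands the job in, once; it reports no verdict.
Trained networks look in a picture, given as the dict that the camera call returned (one of the last four; its "shot" number tells which), for a name from the list of things; names that differ only in an ending like _2 or _b are one class to them, and where a whole thing is asked for, a point or a joint stands for the part that bears it (a point fixed in the world has none). Each returns a list of dicts, best first, with "confidence" (0 to 1); they miss things now and then, are a little off and sometimes report something else, mostly with a low value. They report only what shows in the picture. A call takes as long as a camera call.
- ctrl.boxes_of(picture, name): "position" ([row, column] in pixels, amid what is visible of it).
The state is a dict: "t": time; "q": joint angles; "dq": joint speeds; "effort": joint torques, N m; "tool_pos": TCP position; "tool_rot": TCP orientation; "contact_force": force on the tool from outside, world axes, zero at the start; "wrist_torque": the same for the moment, N m; "opening": finger opening in m.
Only numpy, scipy, OpenCV 4.12 (cv2) and the standard library are available. Lean on these libraries where they do the work, as an engineer would, in place of code of your own. Each camera call takes 0.05 s, during which the arm holds its last target.

## Working session

There is one attempt and no reset: what is moved stays moved. The work goes in short steps, Python scripts to look and compute and a tool call to move; the robot and the scene stay as the last step left them, time stands still between calls to the robot, and variables do not carry over. Pictures are saved under pics/ and viewed, and the job is handed in when it is done.

Besides the shell and the picture viewer there is one more tool, called after ">>>" as name(argument=value, ...) on one line, values as JSON. arm_command: Moves the arm, as the interface text tells. Its arguments: {"type":"object","properties":{"steps":{"type":"array"},"force":{"type":"number"}},"required":["steps"]}

```bash
ls; mkdir -p pics
cat > h.py <<'E'
import numpy as np, cv2
from scipy.spatial.transform import Rotation as R
from station import ctrl
def save(im,name): cv2.imwrite('pics/'+name,cv2.cvtColor(im['img'],cv2.COLOR_RGB2BGR))
def ray(im,rc,fish=False):
    K=np.array(im['camera_matrix']);T=np.array(im['world_from_camera'])
    r,c=rc
    x=(c-K[0,2])/K[0,0];y=(r-K[1,2])/K[1,1]
    if fish:
        th=np.hypot(x,y); s=np.sin(th)/th if th>1e-9 else 1
        d=np.array([x*s,y*s,np.cos(th)])
    else: d=np.array([x,y,1.])
    d=d*[1,-1,-1]
    return T[:3,3],T[:3,:3]@d
def atz(im,rc,z,fish=False):
    o,d=ray(im,rc,fish); return o+d*(z-o[2])/d[2]
def proj(im,p,fish=False):
    K=np.array(im['camera_matrix']);T=np.array(im['world_from_camera'])
    q=(np.linalg.inv(T)@np.append(p,1))[:3]*[1,-1,-1]
    if fish:
        n=np.hypot(q[0],q[1]);th=np.arctan2(n,q[2]);u=q[:2]/n*th
    else: u=q[:2]/q[2]
    return np.array([K[1,1]*u[1]+K[1,2],K[0,0]*u[0]+K[0,2]])
E
python3 - <<'E'
from h import *
o=ctrl.get_obs(); print({k:np.round(v,3) for k,v in o.items()})
for n in ['scene','top','wrist']:
    im=ctrl.get_image(n); save(im,n+'0.png')
    print(n,np.round(im['camera_matrix'],1).tolist(),np.round(im['world_from_camera'],3).tolist())
    for k in ['turn_axis','thumbturn','door_knob','jamb_back','jamb','door_edge','knuckles','rim_cylinder','mockup','oil_bottle','pin_vial','screwdriver']:
        b=ctrl.boxes_of(im,k)
        print(k,[(np.round(x['position'],1).tolist(),round(x['confidence'],2)) for x in b[:3]])
E
```

```text
pics
{'t': np.float64(0.0), 'q': array([ 1.081,  0.053,  1.614,  0.   ,  1.476, -0.119]), 'dq': array([ 0.   , -0.001, -0.001,  0.002, -0.002, -0.001]), 'effort': array([ 1.0000e-03, -3.9367e+01, -3.7018e+01, -0.0000e+00,  7.0000e-03,
       -0.0000e+00]), 'tool_pos': array([0.226, 0.582, 0.23 ]), 'tool_rot': array([-1.553,  0.291, -0.291]), 'contact_force': array([ 0.38 , -0.11 ,  0.026]), 'wrist_torque': array([ 0.   , -0.002,  0.025]), 'opening': np.float64(0.085)}
scene [[429.6, 0.0, 324.4], [0.0, 429.6, 205.5], [0.0, 0.0, 1.0]] [[0.708, 0.545, -0.449, 0.014], [-0.706, 0.543, -0.454, -0.422], [-0.004, 0.639, 0.769, 1.002], [0.0, 0.0, 0.0, 1.0]]
turn_axis [([210.7, 316.3], 0.56)]
thumbturn [([169.5, 279.9], 0.36)]
door_knob [([185.4, 326.5], 0.94), ([209.1, 320.9], 0.21)]
jamb_back [([232.9, 323.5], 0.64)]
jamb [([237.0, 327.9], 0.96)]
door_edge [([211.7, 323.5], 0.75)]
knuckles [([211.9, 317.2], 0.94)]
rim_cylinder [([216.5, 354.5], 0.51)]
mockup [([214.0, 318.7], 0.55)]
oil_bottle [([159.2, 308.6], 0.71)]
pin_vial [([165.9, 278.7], 0.7)]
screwdriver [([187.6, 283.9], 0.66)]
top 
[... 486 characters left out ...]
0], 0.38)]
mockup [([181.5, 312.2], 0.71)]
oil_bottle [([152.6, 262.5], 0.68)]
pin_vial [([200.8, 334.3], 0.65), ([172.0, 249.2], 0.5)]
screwdriver [([182.0, 269.0], 0.8)]
wrist [[309.7, 0.0, 320.1], [0.0, 309.7, 199.0], [0.0, 0.0, 1.0]] [[0.362, -0.885, -0.292, 0.151], [0.932, 0.344, 0.113, 0.611], [0.0, -0.313, 0.95, 0.373], [0.0, 0.0, 0.0, 1.0]]
turn_axis [([380.2, 174.1], 0.9)]
thumbturn []
door_knob [([357.2, 57.6], 0.35), ([380.5, 177.4], 0.24)]
jamb_back [([392.2, 159.6], 0.42)]
jamb [([395.5, 157.8], 0.67)]
door_edge [([380.2, 175.0], 0.55)]
knuckles [([380.5, 179.6], 0.81)]
rim_cylinder [([380.2, 176.1], 0.65)]
mockup [([379.6, 176.3], 0.94)]
oil_bottle []
pin_vial []
screwdriver []
```

Run:
```python
import cv2
a=cv2.imread('pics/scene0.png')[120:290,220:430]; cv2.imwrite('pics/s0c.png',cv2.resize(a,None,fx=3.5,fy=3.5,interpolation=cv2.INTER_CUBIC))
a=cv2.imread('pics/top0.png')[120:260,230:390]; cv2.imwrite('pics/t0c.png',cv2.resize(a,None,fx=4,fy=4,interpolation=cv2.INTER_CUBIC))
```

```text
(no output)
```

View pics/s0c.png

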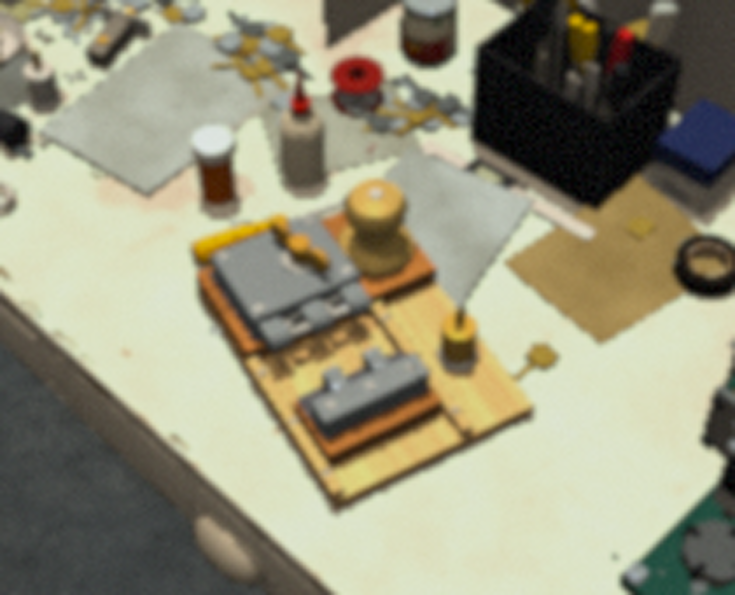

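View pics/t0c.png

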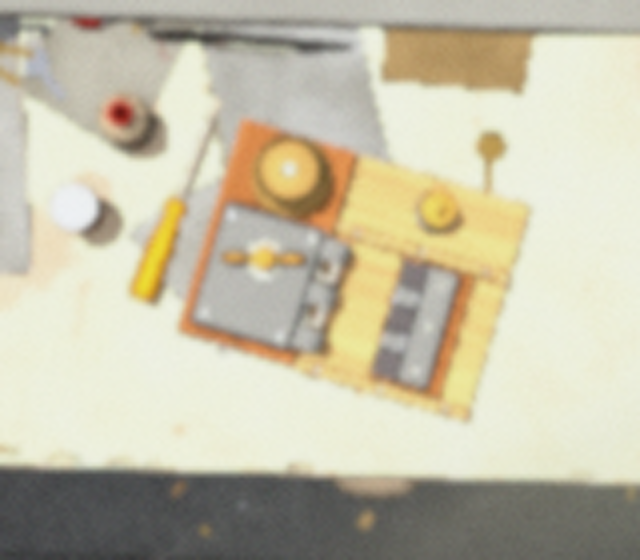

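View pics/scene0.png

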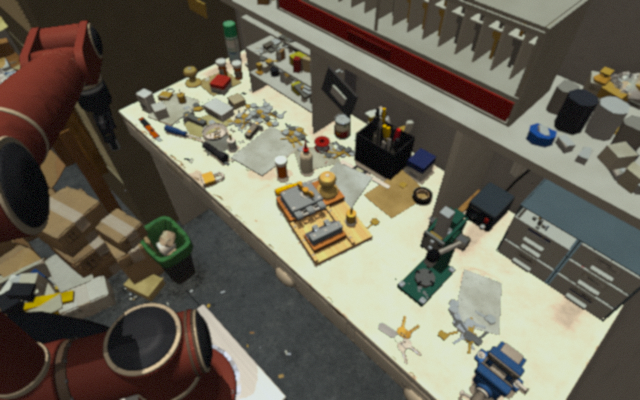

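View pics/wrist0.png

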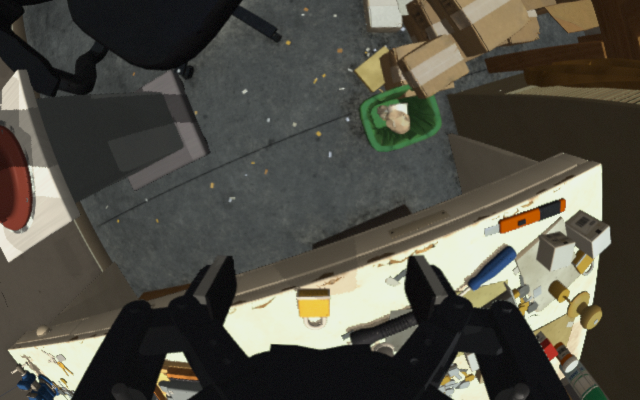

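The top crop (4x, offset col 230, row 120) shows the turn hub at crop (263,259). Its wings run nearly horizontal in the image (223..303), so the turn is at about 1.27 rad. The knob is at (290,170). The jamb stands back from the lock, and the rim cylinder is at (438,210). Next I'll fit the mock-up pose.

```bash
cat > fit.py <<'E'
from h import *
from scipy.optimize import least_squares
def fit(im,pts,fish=False):
    # pts: list of (mock xyz mm, (row,col), w)
    def res(p):
        c,s=np.cos(p[2]),np.sin(p[2]); out=[]
        for m,rc,w in pts:
            m=np.array(m)/1000; q=[p[0]+c*m[0]-s*m[1],p[1]+s*m[0]+c*m[1],m[2]]
            out.append(w*(proj(im,q,fish)-rc))
        return np.ravel(out)
    r=least_squares(res,[.46,.18,-.25],loss='soft_l1')
    return r.x,r.fun.reshape(-1,2)
E
python3 - <<'E'
from fit import *
im=ctrl.get_image('top'); 
f=lambda x,y:(120+y/4-.4,230+x/4-.4)
pts=[((0,0,89),f(263,259),2),((72,0,103),f(290,170),1),((-76,-195,15),f(470,418),1),((108,-195,15),f(528,207),1),((108,55,35),f(245,120),1),((-76,55,35),f(180,330),1),
((-64,43,63),f(190,320),.5),((36,43,63),f(222,203),.5)]
x,r=fit(im,pts);print(np.round(x,4));print(np.round(r,2).tolist())
p=x;o=ctrl.get_obs();print(R.from_rotvec(o['tool_rot']).as_matrix().round(3))
a=atz(im,f(223,258),.089);b=atz(im,f(303,260),.089);print(a,b,np.arctan2(*(a-b)[1::-1]))
E
```

```text
[ 0.5513  0.2027 -0.2592]
[[-0.01, 0.52], [-0.01, -0.06], [0.44, -0.35], [-0.34, 0.93], [-0.9, -1.19], [0.63, -1.24], [0.24, 0.1], [-0.09, 0.61]]
[[ 0.932  0.     0.362]
 [-0.362 -0.     0.932]
 [ 0.    -1.    -0.   ]]
[0.55111227 0.234991   0.089     ] [0.55146342 0.17201029 0.089     ] 1.5763716737761946
```

```bash
cat > go.py <<'E'
from h import *
def delta(pos,yawdeg,tilt0=True):
    o=ctrl.get_obs(); M=R.from_rotvec(o['tool_rot'])
    y=np.radians(yawdeg); X=np.array([np.cos(y),np.sin(y),0]); Y=np.array([0,0,-1.]); Z=np.cross(X,Y)
    T=R.from_matrix(np.c_[X,Y,Z])
    d=M.inv().apply(np.array(pos)-o['tool_pos']); w=(M.inv()*T).as_rotvec(degrees=True)
    print('t',round(float(o['t']),2),'tcp',np.round(o['tool_pos'],4),'F',np.round(o['contact_force'],1),'q6',round(o['q'][5],2)); print('d',np.round(d,4).tolist(),'w',np.round(w,2).tolist())
if __name__=='__main__':
    import sys; a=list(map(float,sys.argv[1:])); delta(a[:3],a[3])
E
python3 go.py .50 .14 .26 0
```

```text
t 2.0 tcp [0.2265 0.5825 0.2313] F [-1.1  0.1 -0.1] q6 -0.12
d [0.4153, -0.0287, -0.3133] w [0.0, -21.25, 0.0]
```

>>> arm_command(steps=[[[0.04,-0.003,-0.03],[0,-3,0],1],[[0.08,-0.006,-0.06],[0,-6,0],1],[[0.12,-0.009,-0.09],[0,-9,0],1],[[0.155,-0.012,-0.12],[0,-12,0],1],[[0.195,-0.015,-0.15],[0,-15,0],1]])

```text
t: 2.5
tool_pos: [0.3542, 0.3706, 0.2466]
tool_rot: [-1.569, 0.083, -0.084]
contact_force: [0.7, 0.7, -0.6]
opening: 0.0852
```

```bash
python3 go.py .50 .14 .26 0
```

```text
t 2.5 tcp [0.3542 0.3706 0.2466] F [ 0.7  0.7 -0.6] q6 -0.8
d [0.1694, -0.0134, -0.2139] w [-0.03, -6.07, 0.03]
```

>>> arm_command(steps=[[[0.034,-0.003,-0.043],[0,-2,0],1],[[0.068,-0.006,-0.086],[0,-4,0],1],[[0.102,-0.009,-0.129],[0,-6,0],1],[[0.136,-0.012,-0.172],[0,-6,0],1],[[0.169,-0.013,-0.214],[0,-6,0],1]])

```text
t: 3.0
tool_pos: [0.4875, 0.1588, 0.2596]
tool_rot: [-1.57, -0.001, -0.003]
contact_force: [-0.2, -0.4, -0.4]
opening: 0.0853
```

>>> arm_command(steps=[[[0,0,0],[0,0,0],1],[[0,0,0],[0,0,0],1]])

```text
t: 3.2
tool_pos: [0.4878, 0.1579, 0.2597]
tool_rot: [-1.57, 0.002, -0.005]
contact_force: [0.9, -0.3, -1.0]
opening: 0.0854
```

Run:
```python
from h import *
from go import delta
im=ctrl.get_image('wrist'); save(im,'wrist1.png')
delta([.50,.14,.26],0)
for k in ['turn_axis','door_knob','jamb_back','jamb','door_edge','knuckles','rim_cylinder']:
    b=ctrl.boxes_of(im,k)
    print(k,[(np.round(x['position'],1).tolist(),round(x['confidence'],2)) for x in b[:3]])
import pickle; pickle.dump(im,open('w1.pkl','wb'))
```

```text
t 3.25 tcp [0.4873 0.1589 0.2595] F [-0.6 -0.3  0. ] q6 -1.4
d [0.0127, -0.0005, -0.0189] w [-0.08, -0.12, 0.09]
turn_axis [([212.3, 318.6], 0.66)]
door_knob [([276.2, 335.1], 0.81)]
jamb_back [([180.4, 253.9], 0.73)]
jamb [([182.3, 251.6], 0.77)]
door_edge [([210.5, 322.3], 0.9)]
knuckles [([213.2, 323.2], 0.79)]
rim_cylinder [([246.5, 250.4], 0.74)]
```

View pics/wrist1.png

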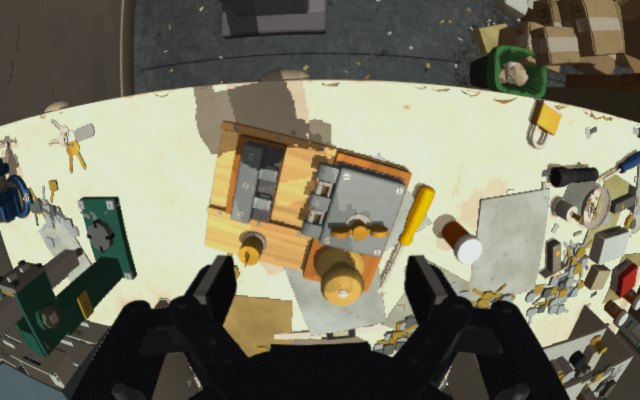

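The mock-up is centred: turn at about (230,360), knob at (283,340), jamb at about (180,255). I'll enlarge it for a precise fit.

Run:
```python
import cv2
a=cv2.imread('pics/wrist1.png')[110:300,195:425]; cv2.imwrite('pics/w1c.png',cv2.resize(a,None,fx=3,fy=3,interpolation=cv2.INTER_CUBIC))
```

```text
(no output)
```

View pics/w1c.png

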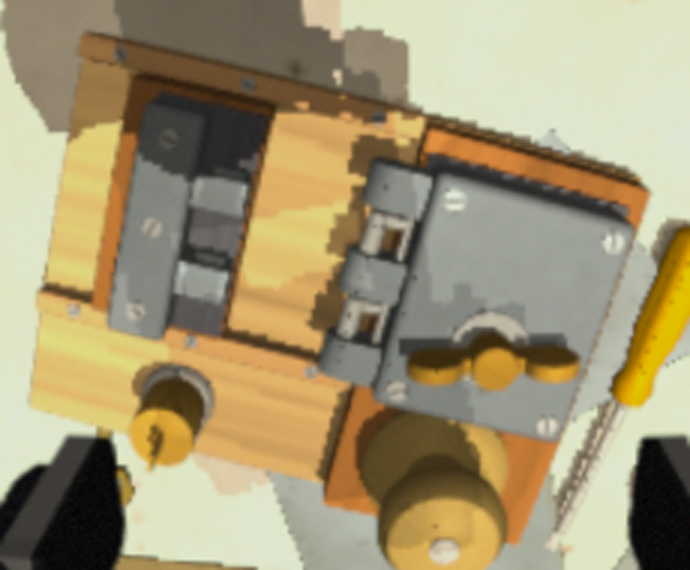

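```bash
cat > w1fit.py <<'E'
from fit import *
import pickle
im=pickle.load(open('w1.pkl','rb'))
f=lambda x,y:(110+(y+.5)/3-.5,195+(x+.5)/3-.5)
pts=[((0,0,89.5),f(493,361),2),((72,0,103),f(445,550),1),((-76,-195,27),f(85,33),1),((108,-195,15),f(30,408),1),((-76,55,35),f(647,188),1),((108,55,35),f(520,545),1),
((-64,43,63),f(632,225),.5),((36,43,63),f(560,438),.5),((-64,-40,63),f(437,170),.5),((36,-40,63),f(375,393),.5),((-76,-45,35),f(425,125),1)]
x,r=fit(im,pts,True);print(np.round(x,4));print(np.round(r,2).tolist())
c,s=np.cos(x[2]),np.sin(x[2]);Rm=np.array([[c,-s],[s,c]])
for p in [(135,75),(97,300),(272,103),(228,332)]:
    print('jamb',np.round(Rm.T@(atz(im,f(*p),.035,True)[:2]-x[:2])*1000,1))
a,b=[atz(im,f(*p),.083,True) for p in[(580,362),(408,362)]]
print(a,b,'wing',np.degrees(np.arctan2(*(a-b)[1::-1])), 'mid',(a+b)/2)
print('rim',Rm.T@(atz(im,f(175,395),.015,True)[:2]-x[:2]))
E
python3 w1fit.py
```

```text
[ 0.5509  0.2015 -0.2581]
[[7.83, 1.04], [-0.63, -0.83], [0.15, -4.2], [-0.23, -1.67], [-1.26, 2.61], [0.38, 0.43], [-0.55, 0.98], [0.93, -0.35], [-0.56, -0.59], [1.38, -1.37], [-1.5, 0.01]]
jamb [ -66.  -162.9]
jamb [  33.4 -161.8]
jamb [ -67.7 -105.8]
jamb [  32.9 -102.6]
[0.54996592 0.2353336  0.083     ] [0.54905957 0.16947925 0.083     ] wing 89.21149082485212 mid [0.54951275 0.20240643 0.083     ]
rim [ 0.07982281 -0.12226156]
```

```bash
python3 go.py .580 .229 .13 0;  python3 go.py .580 .229 .072 0
```

```text
t 3.6 tcp [0.487  0.1597 0.2596] F [-0.3  0.2 -0.2] q6 -1.4
d [0.0928, 0.1298, 0.0691] w [-0.05, 0.03, 0.12]
t 3.6 tcp [0.487  0.1597 0.2596] F [-0.3  0.2 -0.2] q6 -1.4
d [0.0926, 0.1878, 0.0691] w [-0.05, 0.03, 0.12]
```

>>> arm_command(steps=[[[0.03,0.03,0.022],[0,0,0],0],[[0.06,0.06,0.045],[0,0,0],0],[[0.093,0.08,0.069],[0,0,0],0],[[0.093,0.11,0.069],[0,0,0],0],[[0.093,0.13,0.069],[0,0,0],0]])

```text
t: 4.1
tool_pos: [0.5796, 0.2298, 0.1267]
tool_rot: [-1.571, -0.001, 0.003]
contact_force: [-0.3, 0.6, -1.1]
opening: 0.0121
```

>>> arm_command(steps=[[[0,0,0],[0,0,0],0],[[0,0,0],[0,0,0],0]])

```text
t: 4.3
tool_pos: [0.579, 0.2302, 0.1262]
tool_rot: [-1.571, -0.0, 0.004]
contact_force: [0.1, 0.6, 1.2]
opening: 0.0003
```

Run:
```python
from h import *
from go import delta
im=ctrl.get_image('wrist'); save(im,'wrist2.png')
delta([.58,.229,.072],0)
im=ctrl.get_image('scene'); cv2.imwrite('pics/scene2.png',cv2.resize(cv2.cvtColor(im['img'],4)[130:280,240:420],None,fx=4,fy=4,interpolation=2))
```

```text
t 4.35 tcp [0.5799 0.2303 0.1278] F [-0.  -0.8  0.4] q6 -1.31
d [0.0001, 0.0558, -0.0013] w [-0.02, 0.15, -0.01]
```

View pics/wrist2.png

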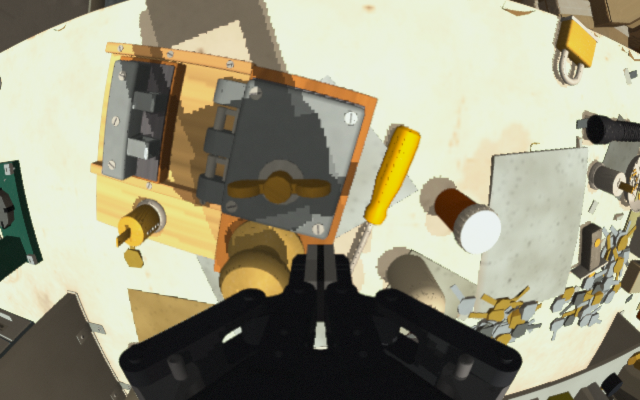

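View pics/scene2.png

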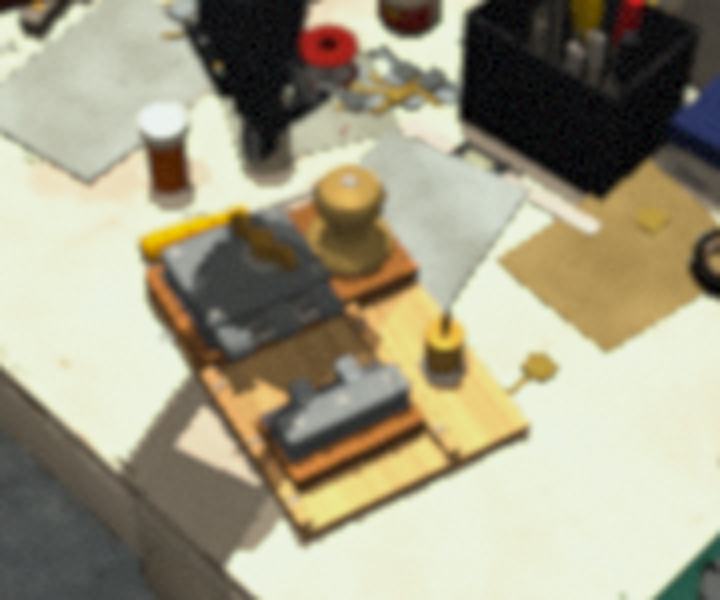

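The fingertips show at about (320,255), clear of the wings (229..330, 186) on the far side, and the knob is to the left at (255,270). Going down beside the wing now.

>>> arm_command(steps=[[[0,0.015,0],[0,0,0],0],[[0,0.03,0],[0,0,0],0],[[0,0.045,0],[0,0,0],0],[[0,0.056,0],[0,0,0],0],[[0,0.056,0],[0,0,0],0]])

```text
t: 4.9
tool_pos: [0.5784, 0.2297, 0.0692]
tool_rot: [-1.571, 0.001, 0.005]
contact_force: [0.3, 0.0, 0.1]
opening: -0.0001
```

```bash
cat > path.py <<'E'
from h import *
import sys
# finger centre at radius r, offset d to the clockwise(+)/ccw(-) side of wing at world angle a ; tool yaw = a-90 (x = cw normal)
AX=np.array([.551,.202])
def fp(a,r,d,z=.072):
    a=np.radians(a);u=np.array([np.cos(a),np.sin(a)]);n=np.array([np.sin(a),-np.cos(a)])
    return np.append(AX+r*u+d*n,z)
def plan(rows):
    o=ctrl.get_obs(); M=R.from_rotvec(o['tool_rot'])
    print('t',round(float(o['t']),2),'tcp',np.round(o['tool_pos'],4),'F',np.round(o['contact_force'],1),'tau',np.round(o['wrist_torque'],2),'q6',round(o['q'][5],2))
    for a,r,d,z in rows:
        y=np.radians(a-90);X=np.array([np.cos(y),np.sin(y),0]);Y=np.array([0,0,-1.]);T=R.from_matrix(np.c_[X,Y,np.cross(X,Y)])
        print(a,np.round(M.inv().apply(fp(a,r,d,z)-o['tool_pos']),4).tolist(),np.round((M.inv()*T).as_rotvec(degrees=True),1).tolist())
if __name__=='__main__':
    plan([list(map(float,x.split(','))) for x in sys.argv[1:]])
E
python3 path.py 90,27,20,.072 90,27,14.5,.072 98,27,14.5,.072 106,27,14.5,.072 114,27,14.5,.072 2>&1
sed -i 's/fp(a,r,d,z)-/fp(a,r\/1000,d\/1000,z)-/' path.py; python3 path.py 90,27,20,.072 90,27,14.5,.072 95,27,14.5,.072 101,27,14.5,.072 107,27,14.5,.072
```

```text
t 4.9 tcp [0.5784 0.2297 0.0692] F [0.3 0.  0.1] tau [-0.02 -0.01  0.03] q6 -1.31
90.0 [20.0348, -0.1012, 26.9259] [0.0, 0.1, -0.2]
90.0 [14.5348, -0.0791, 26.9387] [0.0, 0.1, -0.2]
98.0 [10.6401, -0.0646, 28.703] [0.0, -7.9, -0.2]
106.0 [6.5378, -0.0489, 29.908] [0.0, -15.9, -0.2]
114.0 [2.3077, -0.0323, 30.5304] [-0.0, -23.9, -0.2]
t 4.9 tcp [0.5784 0.2297 0.0692] F [0.3 0.  0.1] tau [-0.02 -0.01  0.03] q6 -1.31
90.0 [-0.0075, -0.0028, -0.0007] [0.0, 0.1, -0.2]
90.0 [-0.013, -0.0027, -0.0007] [0.0, 0.1, -0.2]
95.0 [-0.0154, -0.0027, 0.0005] [0.0, -4.9, -0.2]
101.0 [-0.0184, -0.0027, 0.0016] [0.0, -10.9, -0.2]
107.0 [-0.0215, -0.0027, 0.0024] [0.0, -16.9, -0.2]
```

>>> arm_command(steps=[[[-0.008,-0.003,-0.001],[0,0,0],0],[[-0.013,-0.003,-0.001],[0,0,0],0],[[-0.015,-0.003,0.0005],[0,-5,0],0],[[-0.018,-0.003,0.0015],[0,-11,0],0],[[-0.0215,-0.003,0.0025],[0,-17,0],0]])

```text
t: 5.4
tool_pos: [0.5583, 0.2322, 0.0735]
tool_rot: [-1.558, -0.239, 0.238]
contact_force: [4.6, -0.7, -1.7]
opening: -0.0001
```

```bash
python3 path.py 115,27,14.5,.072 122,27,14.5,.072 129,27,14.5,.072 136,27,14.5,.072 143,27,14.5,.072
```

```text
t 5.4 tcp [0.5583 0.2322 0.0735] F [ 4.6 -0.7 -1.7] tau [-0.15 -0.8   0.08] q6 -1.6
115.0 [-0.0051, 0.0015, 0.0021] [0.0, -7.6, 0.0]
122.0 [-0.0087, 0.0015, 0.0032] [0.0, -14.6, 0.0]
129.0 [-0.0124, 0.0015, 0.0038] [0.0, -21.6, 0.0]
136.0 [-0.0161, 0.0015, 0.004] [0.0, -28.6, 0.0]
143.0 [-0.0199, 0.0015, 0.0038] [0.0, -35.6, 0.0]
```

Contact at about 4.6 N, as expected. Continuing the arc.

>>> arm_command(steps=[[[-0.005,0.0015,0.002],[0,-7.6,0],0],[[-0.009,0.0015,0.003],[0,-14.6,0],0],[[-0.0125,0.0015,0.004],[0,-21.6,0],0],[[-0.016,0.0015,0.004],[0,-28.6,0],0],[[-0.02,0.0015,0.004],[0,-35.6,0],0]])

```text
t: 5.9
tool_pos: [0.5398, 0.2306, 0.074]
tool_rot: [-1.448, -0.731, 0.72]
contact_force: [4.7, 0.9, 0.3]
opening: 0.0001
```

```bash
python3 path.py 149,27,14.5,.072 155,27,14.5,.072 160,27,14.5,.072 165,27,14.5,.072 165,27,11.5,.072
```

```text
t 5.9 tcp [0.5398 0.2306 0.074 ] F [4.7 0.9 0.3] tau [ 0.19 -0.69  0.04] q6 -2.22
149.0 [-0.0045, 0.002, 0.0022] [0.3, -5.7, 0.3]
155.0 [-0.0075, 0.002, 0.0033] [0.3, -11.7, 0.3]
160.0 [-0.0101, 0.0019, 0.0039] [0.3, -16.7, 0.3]
165.0 [-0.0127, 0.0019, 0.0044] [0.3, -21.7, 0.2]
165.0 [-0.0155, 0.0019, 0.0033] [0.3, -21.7, 0.2]
```

>>> arm_command(steps=[[[-0.0045,0.002,0.002],[0,-5.7,0],0],[[-0.0075,0.002,0.0035],[0,-11.7,0],0],[[-0.01,0.002,0.004],[0,-16.7,0],0],[[-0.0127,0.002,0.0044],[0,-21.7,0],0],[[-0.0155,0.002,0.0035],[0,-21.7,0],0]])

```text
t: 6.4
tool_pos: [0.5302, 0.2238, 0.0743]
tool_rot: [-1.323, -1.031, 0.998]
contact_force: [9.2, 18.6, -5.6]
opening: 0.0003
```

Run:
```python
from h import *
from path import plan
im=ctrl.get_image('wrist'); save(im,'wrist3.png')
plan([(165,27,11.5,.072),(165,27,8.5,.072),(165,27,30,.072)])
```

```text
t 6.45 tcp [0.5303 0.2239 0.0742] F [ 7.6 12.1 -4.6] tau [ 2.08 -1.18  0.06] q6 -2.61
165 [-0.0044, 0.0022, 0.0013] [0.7, -0.1, 0.9]
165 [-0.0074, 0.0021, 0.0013] [0.7, -0.1, 0.9]
165 [0.0141, 0.0024, 0.0014] [0.7, -0.1, 0.9]
```

View pics/wrist3.png

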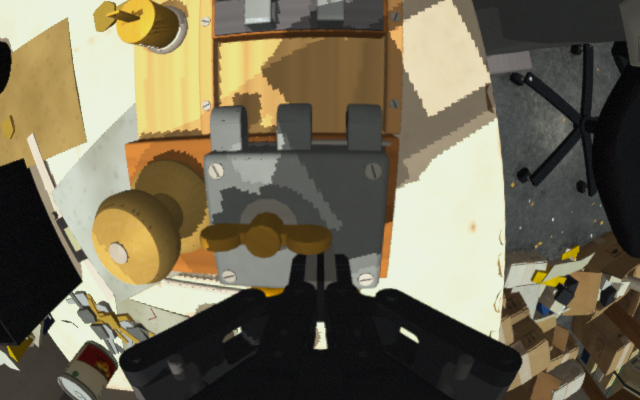

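The turn is at its stop. The resisting force jumped to about 20 N, the wings lie parallel to the case edge, and no pins show in the knuckles at (270..360,130). I'll back off and go round to the jamb's back.

```bash
cat > pm.py <<'E'
from h import *
import sys
def plan(rows): # mock x,y (mm), z (m), tool yaw mock-relative deg
    o=ctrl.get_obs(); M=R.from_rotvec(o['tool_rot']); yw=-.2585; c,s=np.cos(yw),np.sin(yw)
    t=o['tool_pos']; dx=t[:2]-[.551,.202]; m=np.array([c*dx[0]+s*dx[1],-s*dx[0]+c*dx[1]])*1000
    fx=o['contact_force']; 
    print('t',round(float(o['t']),2),'tcp',np.round(t,4),'mock',np.round(m,1),'F',np.round(fx,1),'q6',round(o['q'][5],2))
    for x,y,z,a in rows:
        p=np.array([.551+(c*x-s*y)/1000,.202+(s*x+c*y)/1000,z])
        w=yw+np.radians(a);X=np.array([np.cos(w),np.sin(w),0]);Y=np.array([0,0,-1.]);T=R.from_matrix(np.c_[X,Y,np.cross(X,Y)])
        print((x,y,z,a),np.round(M.inv().apply(p-t),4).tolist(),np.round((M.inv()*T).as_rotvec(degrees=True),1).tolist())
if __name__=='__main__':
    plan([list(map(float,x.split(','))) for x in sys.argv[1:]])
E
python3 pm.py -27,30,.072,90 -27,30,.135,90 -14,-183,.135,90
```

```text
t 6.45 tcp [0.5303 0.2239 0.0742] mock [-25.6  15.9] F [ 7.6 12.1 -4.6] q6 -2.61
(-27.0, 30.0, 0.072, 90.0) [0.014, 0.0024, 0.0015] [0.7, -0.2, 0.9]
(-27.0, 30.0, 0.135, 90.0) [0.015, -0.0605, 0.0007] [0.7, -0.2, 0.9]
(-14.0, -183.0, 0.135, 90.0) [-0.1979, -0.0636, -0.0133] [0.7, -0.2, 0.9]
```

>>> arm_command(steps=[[[0.014,0,0],[0.7,0,0.9],0],[[0.014,-0.025,0],[0.7,0,0.9],0],[[0.012,-0.06,0],[0.7,0,0.9],0],[[-0.03,-0.065,-0.005],[0.7,0,0.9],0],[[-0.07,-0.065,-0.01],[0.7,0,0.9],0]])

```text
t: 6.95
tool_pos: [0.5219, 0.153, 0.1419]
tool_rot: [-1.325, -1.02, 1.012]
contact_force: [0.3, -1.0, -0.4]
opening: 0.0
```

Run:
```python
from h import *
from pm import plan
im=ctrl.get_image('wrist'); save(im,'wrist4.png')
plan([(-14,-183,.13,90)])
```

```text
t 7.0 tcp [0.5204 0.1478 0.1401] mock [-15.8 -60.2] F [ 2.4 -2.9 -0.7] q6 -2.73
(-14, -183, 0.13, 90) [-0.1228, 0.0105, -0.0024] [0.2, -0.3, -0.2]
```

View pics/wrist4.png

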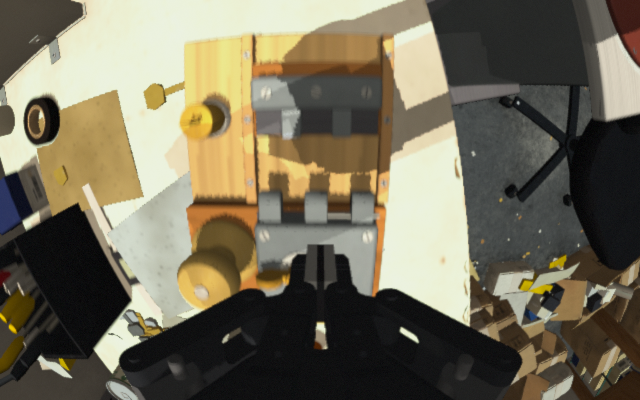

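Run:
```python
import cv2,numpy as np
a=cv2.imread('pics/wrist4.png')[170:290,230:400];b=cv2.imread('pics/wrist3.png')[90:280,190:400]
cv2.imwrite('pics/w4c.png',cv2.resize(a,None,fx=4,fy=4,interpolation=2));cv2.imwrite('pics/w3c.png',cv2.resize(b,None,fx=3,fy=3,interpolation=2))
```

```text
(no output)
```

View pics/w4c.png

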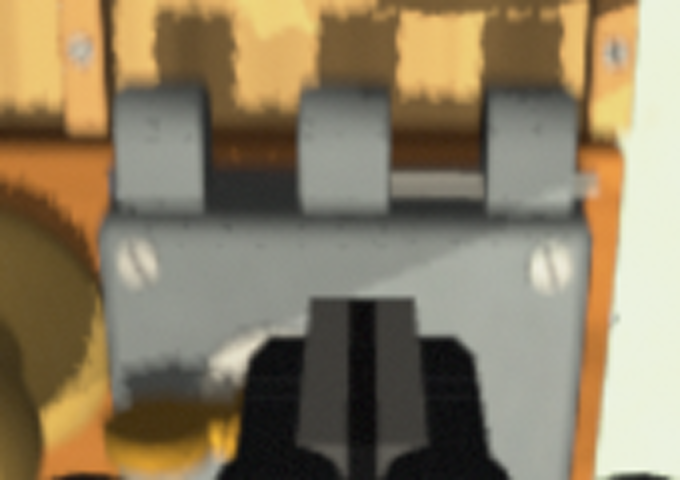

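View pics/w3c.png

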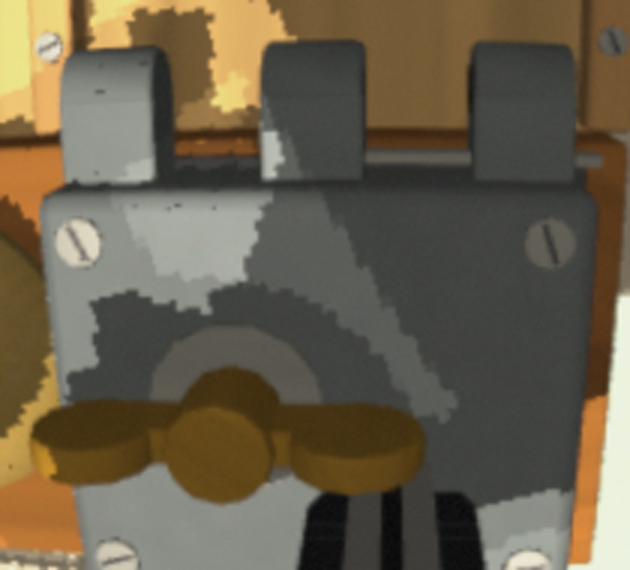

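The wings are parallel to the case's screw line (crop rows 243 and 243 against 440 and 440), so the turn is at about 0. A steel bar shows low behind the knuckles in the -x gap, at crop (420,158). It is probably the pins' tie or tail, and the push will show whether it obstructs. On to the jamb's back.

>>> arm_command(steps=[[[-0.04,0,-0.001],[0,0,0],0],[[-0.08,0.005,-0.002],[0,0,0],0],[[-0.123,0.01,-0.0025],[0,0,0],0],[[-0.123,0.03,-0.0025],[0,0,0],0],[[-0.123,0.045,-0.0025],[0,0,0],0]])

```text
t: 7.5
tool_pos: [0.4905, 0.0273, 0.0956]
tool_rot: [-1.33, -1.012, 1.011]
contact_force: [0.5, 0.5, 0.0]
opening: 0.0003
```

Run:
```python
from h import *
from pm import plan
im=ctrl.get_image('wrist'); save(im,'wrist5.png')
im=ctrl.get_image('scene'); cv2.imwrite('pics/scene5.png',cv2.resize(cv2.cvtColor(im['img'],4)[130:280,240:420],None,fx=4,fy=4,interpolation=2))
plan([(-14,-183,.022,90)])
```

```text
t 7.6 tcp [0.4887 0.0287 0.0932] mock [ -15.9 -183.5] F [-0.2  0.3  0.6] q6 -2.97
(-14, -183, 0.022, 90) [0.0008, 0.0712, -0.0019] [-0.0, -0.3, -0.2]
```

View pics/wrist5.png

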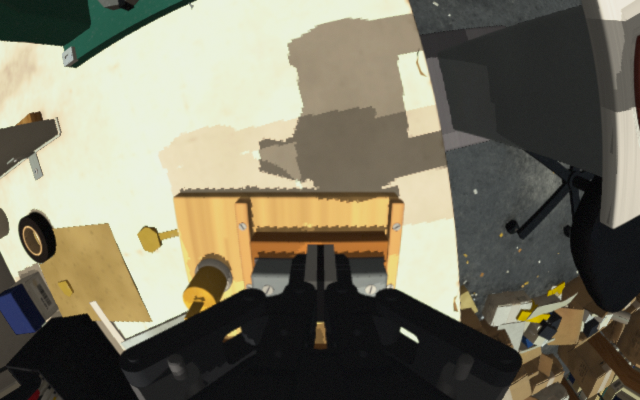

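View pics/scene5.png

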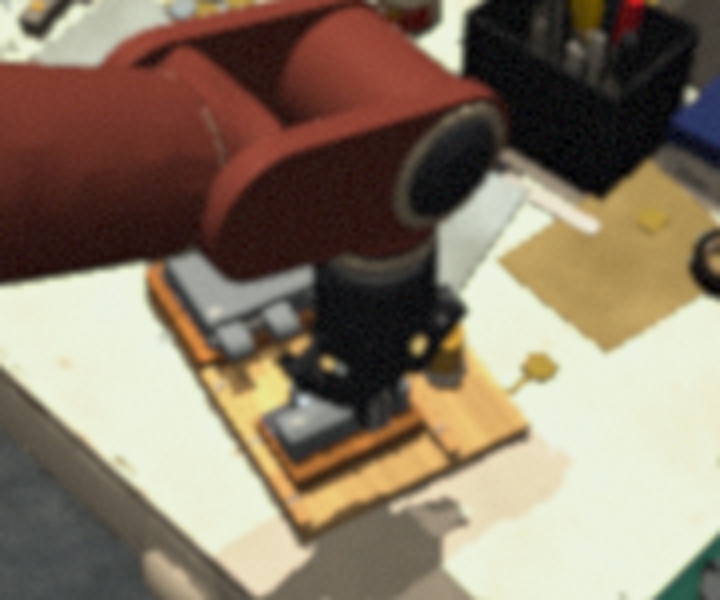

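Run:
```python
from h import *
from pm import plan
im=ctrl.get_image('wrist')
yw=-.2585;c,s=np.cos(yw),np.sin(yw);Rm=np.array([[c,-s],[s,c]])
for r in (205,230,235,240,245): print(r,[np.round(Rm.T@(atz(im,(r,cc),.035,True)[:2]-[.551,.202])*1000,1).tolist() for cc in (260,320,380)])
o=ctrl.get_obs(); print(proj(im,o['tool_pos'],True))
cv2.imwrite('pics/w6c.png',cv2.resize(cv2.cvtColor(im['img'],4)[180:320,160:420],None,fx=3,fy=3,interpolation=2))
plan([(-20,-185,.026,90)])
```

```text
205 [[24.8, -194.5], [-16.9, -194.3], [-58.6, -194.0]]
230 [[26.2, -175.6], [-16.8, -175.6], [-59.8, -175.1]]
235 [[26.5, -171.6], [-16.8, -171.7], [-60.0, -171.1]]
240 [[26.8, -167.6], [-16.7, -167.8], [-60.3, -167.1]]
245 [[27.1, -163.5], [-16.7, -163.8], [-60.6, -163.1]]
[262.72420132 316.495379  ]
t 7.65 tcp [0.4897 0.0289 0.0945] mock [ -15. -183.] F [-1.  -0.   0.4] q6 -2.97
(-20, -185, 0.026, 90) [-0.0017, 0.0685, 0.0051] [0.1, -0.3, -0.2]
```

View pics/w6c.png

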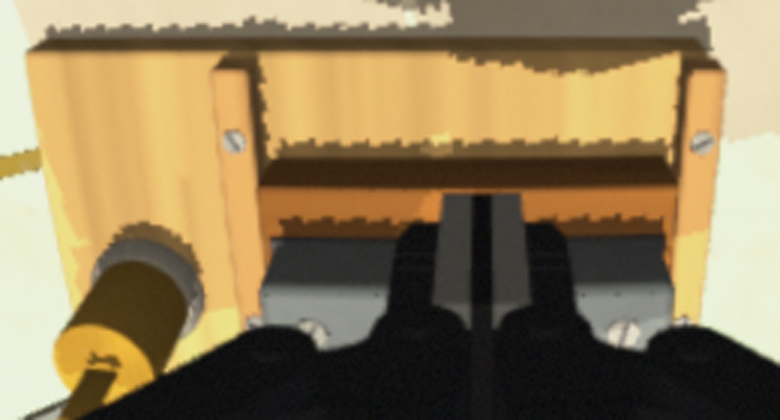

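>>> arm_command(steps=[[[-0.005,0.015,0.005],[0,0,0],0],[[-0.005,0.03,0.005],[0,0,0],0],[[-0.005,0.045,0.005],[0,0,0],0],[[-0.005,0.06,0.005],[0,0,0],0],[[-0.005,0.067,0.005],[0,0,0],0]])

```text
t: 8.15
tool_pos: [0.4824, 0.0257, 0.0258]
tool_rot: [-1.324, -1.01, 1.018]
contact_force: [-0.4, 0.2, -0.1]
opening: 0.0001
```

```bash
python3 pm.py -20,-165,.026,90 -20,-120,.026,90
```

```text
t 8.15 tcp [0.4824 0.0257 0.0258] mock [ -21.3 -188. ] F [-0.4  0.2 -0.1] q6 -2.98
(-20.0, -165.0, 0.026, 90.0) [0.023, -0.0003, -0.0012] [-0.1, -0.2, -0.3]
(-20.0, -120.0, 0.026, 90.0) [0.068, -0.0005, -0.001] [-0.1, -0.2, -0.3]
```

>>> arm_command(steps=[[[0.006,0,0],[0,0,0],0],[[0.012,0,0],[0,0,0],0],[[0.018,0,0],[0,0,0],0],[[0.024,0,0],[0,0,0],0],[[0.03,0,-0.001],[0,0,0],0]])

```text
t: 8.65
tool_pos: [0.4913, 0.0545, 0.0262]
tool_rot: [-1.324, -1.01, 1.019]
contact_force: [-3.3, -4.7, 1.4]
opening: -0.0004
```

```bash
python3 pm.py -20,-130,.026,90
```

```text
t 8.65 tcp [0.4913 0.0545 0.0262] mock [ -20.1 -157.9] F [-3.3 -4.7  1.4] q6 -2.91
(-20.0, -130.0, 0.026, 90.0) [0.0279, 0.0, 0.0] [-0.1, -0.2, -0.3]
```

>>> arm_command(steps=[[[0.006,0,0],[0,0,0],0],[[0.012,0,0],[0,0,0],0],[[0.018,0,0],[0,0,0],0],[[0.024,0,0],[0,0,0],0],[[0.03,0,0],[0,0,0],0]])

```text
t: 9.15
tool_pos: [0.4992, 0.0837, 0.0263]
tool_rot: [-1.325, -1.01, 1.02]
contact_force: [-2.9, -4.8, 2.8]
opening: 0.0001
```

Run:
```python
from h import *
from pm import plan
plan([(-20,-120,.026,90)])
im=ctrl.get_image('scene'); cv2.imwrite('pics/scene7.png',cv2.resize(cv2.cvtColor(im['img'],4)[130:280,240:420],None,fx=4,fy=4,interpolation=2))
```

```text
t 9.15 tcp [0.4992 0.0837 0.0263] mock [ -19.9 -127.6] F [-2.9 -4.8  2.8] q6 -2.85
(-20, -120, 0.026, 90) [0.0076, 0.0002, 0.0002] [-0.1, -0.2, -0.4]
```

View pics/scene7.png

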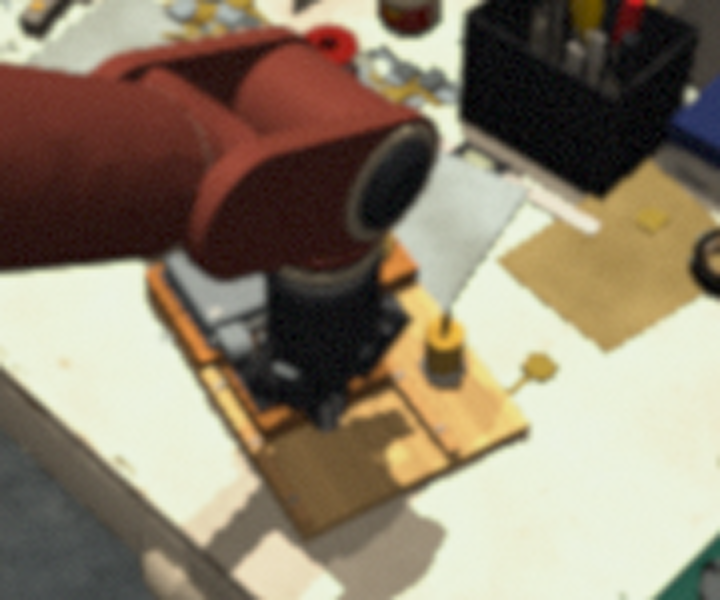

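Sliding smoothly at about 5 N, and clear of the rim cylinder. Last stretch.

>>> arm_command(steps=[[[0.004,0,0],[0,0,0],0],[[0.008,0,0],[0,0,0],0],[[0.011,0,0],[0,0,0],0],[[0.013,0,0],[0,0,0],0],[[0.013,0,0],[0,0,0],0]])

```text
t: 9.7
tool_pos: [0.5028, 0.0965, 0.0262]
tool_rot: [-1.325, -1.011, 1.021]
contact_force: [-2.3, -5.2, 2.6]
opening: -0.0002
```

```bash
python3 pm.py -20,-115,.026,90
```

```text
t 9.7 tcp [0.5028 0.0965 0.0262] mock [ -19.6 -114.3] F [-2.3 -5.2  2.6] q6 -2.83
(-20.0, -115.0, 0.026, 90.0) [-0.0007, 0.0002, 0.0004] [-0.0, -0.1, -0.4]
```

>>> arm_command(steps=[[[0.002,0,0],[0,0,0],0],[[0.004,0,0],[0,0,0],0],[[0.006,0,0],[0,0,0],0],[[0.006,0,0],[0,0,0],0]])

```text
t: 10.1
tool_pos: [0.5029, 0.0968, 0.0263]
tool_rot: [-1.331, -1.003, 1.034]
contact_force: [-8.9, -24.8, 10.0]
opening: -0.0
```

```bash
python3 pm.py -20,-115,.026,90
```

```text
t 10.1 tcp [0.5029 0.0968 0.0263] mock [ -19.6 -114. ] F [ -8.9 -24.8  10. ] q6 -2.82
(-20.0, -115.0, 0.026, 90.0) [-0.001, 0.0003, 0.0004] [-0.2, 0.0, -1.2]
```

Hard stop at 27 N, 2–3 mm past the predicted home line, so the jamb is home. I'll back off, rise and look.

>>> arm_command(steps=[[[-0.01,0,0],[0,0,-1],0],[[-0.025,0,0],[0,0,-1],0],[[-0.03,-0.03,0],[0,0,-1],0],[[-0.03,-0.07,0],[0,0,-1],0],[[-0.03,-0.11,0],[0,0,-1],0]])

```text
t: 10.6
tool_pos: [0.4956, 0.07, 0.1375]
tool_rot: [-1.319, -1.013, 1.019]
contact_force: [0.9, -0.5, 0.4]
opening: -0.0001
```

```bash
python3 pm.py -60,0,.15,90 -40,-25,.135,90
```

```text
t 10.6 tcp [0.4956 0.07   0.1375] mock [ -19.8 -141.8] F [ 0.9 -0.5  0.4] q6 -2.89
(-60.0, 0.0, 0.15, 90.0) [0.1417, -0.0127, 0.0403] [-0.2, -0.0, -0.1]
(-40.0, -25.0, 0.135, 90.0) [0.1167, 0.0023, 0.0202] [-0.2, -0.0, -0.1]
```

>>> arm_command(steps=[[[0.03,0,0.004],[0,0,0],0],[[0.06,0,0.006],[0,0,0],0],[[0.09,0,0.007],[0,0,0],0],[[0.117,0,0.007],[0,0,0],0],[[0.117,0,0.007],[0,0,0],0]])

```text
t: 11.1
tool_pos: [0.5193, 0.1875, 0.1374]
tool_rot: [-1.317, -1.016, 1.02]
contact_force: [-0.5, -0.7, 0.2]
opening: 0.0002
```

Run:
```python
from h import *
from pm import plan
im=ctrl.get_image('wrist'); save(im,'wrist8.png')
cv2.imwrite('pics/w8c.png',cv2.resize(cv2.cvtColor(im['img'],4)[110:310,180:420],None,fx=3,fy=3,interpolation=2))
plan([(-28,-26,.072,90)])
```

```text
t 11.15 tcp [0.5189 0.1861 0.1371] mock [-27.  -23.6] F [-0.2 -0.4 -0.5] q6 -2.68
(-28, -26, 0.072, 90) [-0.0023, 0.0651, 0.0008] [-0.2, 0.1, -0.1]
```

View pics/w8c.png

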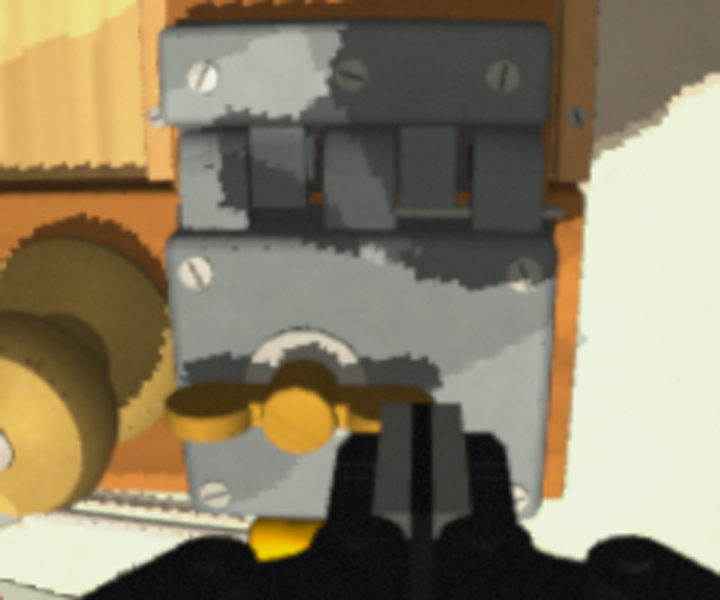

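The rings are meshed between the knuckles, with the keeper close up to their ends (crop rows 125–215). Going down on the -y side of the near wing.

>>> arm_command(steps=[[[-0.004,0.0,0.001],[0,0,0],0],[[-0.004,0.02,0.001],[0,0,0],0],[[-0.004,0.04,0.001],[0,0,0],0],[[-0.004,0.055,0.001],[0,0,0],0],[[-0.004,0.063,0.001],[0,0,0],0]])

```text
t: 11.65
tool_pos: [0.5155, 0.1814, 0.0723]
tool_rot: [-1.317, -1.012, 1.021]
contact_force: [-0.4, 0.8, -0.4]
opening: 0.0001
```

```bash
python3 path.py 165,27,-20,.073 165,27,-16,.073 159,27,-16,.073 153,27,-16,.073 147,27,-16,.073
```

```text
t 11.65 tcp [0.5155 0.1814 0.0723] F [-0.4  0.8 -0.4] tau [-0.03 -0.01 -0.03] q6 -2.68
165.0 [0.0091, -0.0007, -0.002] [-0.3, 0.2, -0.1]
165.0 [0.0131, -0.0007, -0.002] [-0.3, 0.2, -0.1]
159.0 [0.016, -0.0007, -0.0005] [-0.3, 6.2, -0.2]
153.0 [0.019, -0.0007, 0.0007] [-0.3, 12.2, -0.2]
147.0 [0.0222, -0.0007, 0.0016] [-0.3, 18.2, -0.2]
```

>>> arm_command(steps=[[[0.009,0,-0.002],[0,0,0],0],[[0.013,0,-0.002],[0,0,0],0],[[0.016,0,-0.0005],[0,6,0],0],[[0.019,0,0.0005],[0,12,0],0],[[0.022,0,0.0015],[0,18,0],0]])

```text
t: 12.15
tool_pos: [0.5204, 0.2031, 0.0734]
tool_rot: [-1.428, -0.771, 0.78]
contact_force: [-1.7, -2.1, 0.7]
opening: -0.0
```

```bash
python3 path.py 140,27,-15,.073 133,27,-15,.073 126,27,-15,.073 119,27,-15,.073 112,27,-15,.073
```

```text
t 12.15 tcp [0.5204 0.2031 0.0734] F [-1.7 -2.1  0.7] tau [-0.43  0.14 -0.04] q6 -2.33
140.0 [0.0041, 0.0004, 0.0023] [-0.2, 7.0, -0.3]
133.0 [0.0077, 0.0004, 0.0035] [-0.1, 14.0, -0.3]
126.0 [0.0114, 0.0003, 0.0043] [-0.1, 21.0, -0.3]
119.0 [0.0152, 0.0003, 0.0046] [-0.1, 28.0, -0.3]
112.0 [0.0189, 0.0003, 0.0044] [-0.1, 35.0, -0.3]
```

>>> arm_command(steps=[[[0.004,0,0.0025],[0,7,0],0],[[0.0077,0,0.0035],[0,14,0],0],[[0.0115,0,0.0045],[0,21,0],0],[[0.015,0,0.0045],[0,28,0],0],[[0.019,0,0.0045],[0,35,0],0]])

```text
t: 12.65
tool_pos: [0.5265, 0.2223, 0.0739]
tool_rot: [-1.551, -0.292, 0.303]
contact_force: [-3.5, -0.0, 0.9]
opening: 0.0001
```

```bash
python3 path.py 106,27,-15,.073 100,27,-15,.073 94,27,-15,.073 88,27,-15,.073 82,27,-15,.073
```

```text
t 12.65 tcp [0.5265 0.2223 0.0739] F [-3.5 -0.   0.9] tau [-0.04  0.58  0.03] q6 -1.68
106.0 [0.0031, 0.0009, 0.0004] [-0.0, 5.7, -0.4]
100.0 [0.0061, 0.0009, 0.0015] [-0.0, 11.7, -0.4]
94.0 [0.0092, 0.0009, 0.0023] [0.0, 17.7, -0.4]
88.0 [0.0124, 0.0008, 0.0028] [0.0, 23.7, -0.4]
82.0 [0.0157, 0.0008, 0.0029] [0.1, 29.7, -0.4]
```

>>> arm_command(steps=[[[0.003,0,0.0005],[0,5.7,0],0],[[0.006,0,0.0015],[0,11.7,0],0],[[0.009,0,0.0025],[0,17.7,0],0],[[0.0125,0,0.003],[0,23.7,0],0],[[0.0155,0,0.003],[0,29.7,0],0]])

```text
t: 13.15
tool_pos: [0.5392, 0.2324, 0.0743]
tool_rot: [-1.568, 0.119, -0.105]
contact_force: [-2.9, 4.1, -0.5]
opening: 0.0005
```

```bash
python3 path.py 79,27,-15,.073 75,27,-15,.073 75,27,-11.5,.073
```

```text
t 13.15 tcp [0.5392 0.2324 0.0743] F [-2.9  4.1 -0.5] tau [0.52 0.52 0.06] q6 -1.15
79.0 [0.0024, 0.0013, -0.0007] [0.1, 2.8, -0.5]
75.0 [0.0043, 0.0013, 0.0001] [0.1, 6.8, -0.5]
75.0 [0.0078, 0.0012, -0.0003] [0.1, 6.8, -0.5]
```

>>> arm_command(steps=[[[0.0025,0,0],[0,2.8,0],0],[[0.0045,0,0],[0,6.8,0],0],[[0.006,0,0],[0,6.8,0],0],[[0.008,0,0],[0,6.8,0],0],[[0.008,0,0],[0,6.8,0],0]])

```text
t: 13.65
tool_pos: [0.547, 0.2324, 0.0749]
tool_rot: [-1.56, 0.211, -0.197]
contact_force: [-4.4, 4.5, 1.4]
opening: -0.0
```

```bash
python3 path.py 75,27,-15,.073 75,27,-11.5,.073
```

```text
t 13.65 tcp [0.547  0.2324 0.0749] F [-4.4  4.5  1.4] tau [0.71 0.6  0.  ] q6 -1.04
75.0 [-0.0033, 0.0019, -0.0013] [0.0, 0.1, -0.5]
75.0 [0.0002, 0.0019, -0.0013] [0.0, 0.1, -0.5]
```

No hard stop felt yet. Pushing a little further.

>>> arm_command(steps=[[[0.002,0.001,0],[0,0,0],0],[[0.004,0.001,0],[0,0,0],0],[[0.005,0.001,0],[0,0,0],0],[[0.005,0.001,0],[0,0,0],0]])

```text
t: 14.05
tool_pos: [0.5473, 0.2324, 0.0747]
tool_rot: [-1.561, 0.22, -0.186]
contact_force: [-21.4, 3.5, 14.0]
opening: -0.0001
```

Run:
```python
from h import *
from path import plan
im=ctrl.get_image('wrist'); save(im,'wrist9.png')
plan([(75,27,-11.5,.073)])
```

```text
t 14.1 tcp [0.5473 0.2324 0.0747] F [-21.5   3.6  14.1] tau [ 0.51  3.26 -0.04] q6 -1.04
75 [-0.0, 0.0017, -0.0014] [0.2, 0.2, -1.2]
```

View pics/wrist9.png

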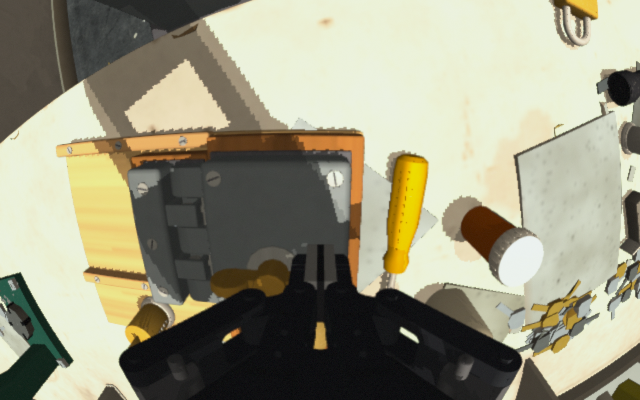

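Hard stop at 21 N with no further travel, and the wings are in line with the mock-up's y. I'll back away, rise and inspect.

>>> arm_command(steps=[[[-0.01,0,0],[0,0,-1],0],[[-0.02,0,0],[0,0,-1],0],[[-0.022,-0.03,0],[0,0,-1],0],[[-0.03,-0.07,0],[0,0,-1],0],[[-0.05,-0.11,-0.02],[0,0,-1],0]])

```text
t: 14.6
tool_pos: [0.497, 0.2258, 0.1873]
tool_rot: [-1.563, 0.204, -0.2]
contact_force: [0.7, -0.1, 0.9]
opening: 0.0002
```

>>> arm_command(steps=[[[-0.02,-0.03,-0.03],[0,0,0],0],[[-0.03,-0.06,-0.05],[0,0,0],0],[[-0.03,-0.06,-0.05],[0,0,0],0],[[-0.03,-0.06,-0.05],[0,0,0],0]])

```text
t: 15.0
tool_pos: [0.456, 0.185, 0.249]
tool_rot: [-1.562, 0.201, -0.203]
contact_force: [-0.0, 0.5, 0.4]
opening: -0.0001
```

Run:
```python
from h import *
from pm import plan
im=ctrl.get_image('wrist'); save(im,'wrist10.png')
import pickle; pickle.dump(im,open('w10.pkl','wb'))
cv2.imwrite('pics/w10c.png',cv2.resize(cv2.cvtColor(im['img'],4)[110:310,200:440],None,fx=3,fy=3,interpolation=2))
plan([])
```

```text
t 15.05 tcp [0.4555 0.185  0.2474] mock [-88.  -40.8] F [0.7 0.8 0.6] q6 -1.08
```

View pics/wrist10.png

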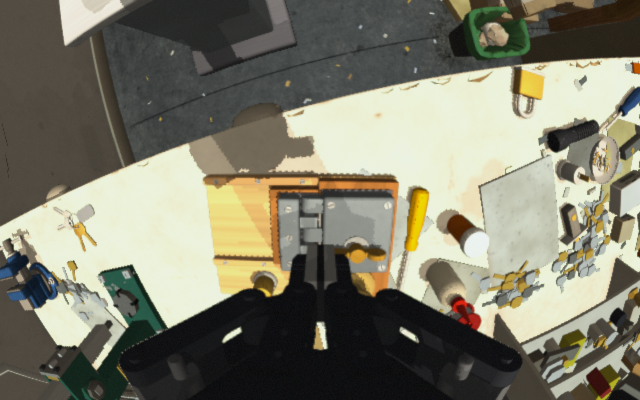

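View pics/w10c.png

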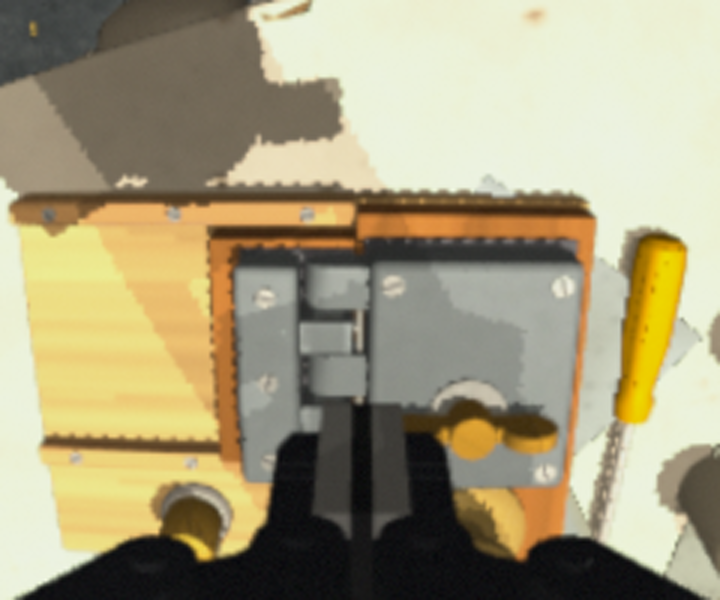

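Run:
```python
from fit import *
import pickle
im=pickle.load(open('w10.pkl','rb'))
f=lambda x,y:(110+(y+.5)/3-.5,200+(x+.5)/3-.5)
pts=[((-76,-195,27),f(12,200),1),((-76,55,35),f(594,210),1),((-64,43,63),f(582,262),1),((-64,-40,63),f(370,264),1),((36,43,63),f(567,485),1),((-76,-45,35),f(356,206),1)]
x,r=fit(im,pts,True);print(np.round(x,4),np.round(r,1).tolist())
c,s=np.cos(x[2]),np.sin(x[2]);Rm=np.array([[c,-s],[s,c]])
for p in [(212,230),(216,440)]: print('back edge',np.round(Rm.T@(atz(im,f(*p),.035,True)[:2]-x[:2])*1000,1))
a,b=[atz(im,f(*p),.085,True) for p in[(557,434),(473,430)]]
d=Rm.T@(a-b)[:2];print('wing mock deg',np.degrees(np.arctan2(d[1],d[0])))
im=ctrl.get_image('top'); cv2.imwrite('pics/top10.png',cv2.resize(cv2.cvtColor(im['img'],4)[120:260,230:390],None,fx=4,fy=4,interpolation=2))
```

```text
[ 0.5511  0.2029 -0.2662] [[0.8, -2.9], [0.3, 3.0], [-0.7, 2.1], [-2.1, -0.4], [0.7, -1.0], [0.4, 0.0]]
back edge [ -66.2 -102.9]
back edge [  29.5 -105.8]
wing mock deg 86.24501154562229
```

View pics/top10.png

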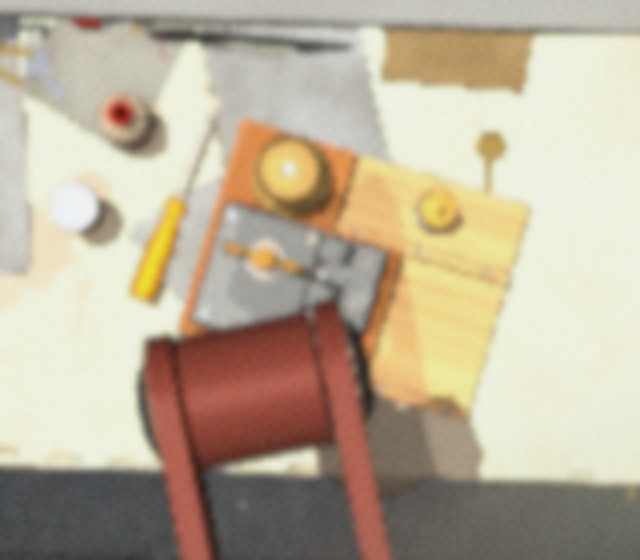

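The jamb's back edge reads y of about -103 to -106 (home is -105). The wings lie within 4° of the mock-up's y, and the loose things sit where they were in the first picture. Handing in.

```bash
python3 -c "
from station import ctrl
print(ctrl.get_obs()['contact_force'],ctrl.get_obs()['t']); print(ctrl.finish_job())"
```

```text
[0.18423971 0.77516025 0.37799791] 15.1
the job is handed in; nothing more can be done
None
```

The lock and keeper mesh and lock together, and I handed the job in locked at t = 15.1 s. No verdict was reported.

**What I did:** With the fingers shut, I pushed one wing back until it hit its stop (about 20 N). I then pushed the jamb piece along its track until it hit hard (about 27 N). Last, I pushed the wing the other way to the full-throw stop (21 N, no further travel) and drew the arm clear.

**Last checks:**
- **Jamb:** its back edge read y of about -103 to -106 mm, against -105 when home, and the rings sit between the knuckles.
- **Thumbturn:** the wings read about 86° in the wrist picture, where exact alignment is 90°. That is about 4° off, inside the 7° allowed. In the top picture they were about 1.5° off the board's edges.
- **Surroundings:** the knob and the screwdriver, bottle, vial and rim cylinder sit where they were in the first top picture. I never went near the padlock or keys and did not measure them again. The tool force was about zero when I handed in.

**Disagreements:**
- **Stop positions:** the jamb and turn stops came 2–4 mm off where my pose estimate put them. I relied on the force jump and the pictures instead.
- **Steel bar:** with the turn at its back stop, a bar still showed low behind the knuckles on the -x side. I took it for the pins' tie bar; it did not stop the jamb from getting home.

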